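Load the tilted drilling jig and lay its clamp bar

TASK

Get the junction box ready for angled drilling: seat it, lid up, flat on the jig's sloping bed between the four steel pegs. Then lay the steel clamp bar, wooden grip up, across the two side supports over the box so that it rests fully down in both notches and sticks out about equally at both sides. Set both down gently instead of dropping them, and leave the spray can, wrench and parts bin where they are.

Things in the scene. Friction and masses are not known exactly. Their poses are not given: they have to be found in the camera images.
- jig: Fixed wooden drilling jig on the bench, base plate 150 mm (x) x 200 mm (y) x 14 mm; origin at the centre of its underside on the bench, z up. Its low edge is at its -x side (towards the robot), its high edge at +x.
- jig_bed: Plywood bed of the jig, 130 (x) x 190 (y) mm, tilted 25 degrees. Origin: centre of its top face, 65 mm above the bench. x up the slope, y level to the left, z square to the bed. Four steel pegs (10 mm thick, 23 mm high, tapered tops) at x = +-19.5, y = +-54 mm; the box body fits between the pairs (4 mm spare each end), each spigot between the two pegs of a pair (3.5 mm spare each side).
- notch_left (a point): Centre of the notch floor of the left wooden side support, at x 0, y +85, z +46 mm in the bed's frame, axes as the bed's. The support is 20 mm thick (y) and 73 mm long (x); the notch is 37 mm wide (x), its lips rise 14 mm above its floor.
- notch_right (a point): The same on the right side support, at x 0, y -85, z +46 mm in the bed's frame.
- junction_box: Grey cast-metal junction box with lid, body 50 mm (x) x 90 mm (y) x 36 mm high, and a dark round conduit spigot (22 mm diameter, 18 mm long, axis 18 mm above the underside) in the middle of each y end, 126 mm over all. Same from both ends. Origin at the centre of its underside, z up through the lid. Starts lid up on the bench; about 0.32 kg.
- clamp_bar: Clamp bar: flat steel 30 mm (x) x 200 mm (y) x 12 mm thick, with a dark wooden grip 20 mm (x) x 70 mm (y) x 34 mm high in the middle of its top (grip top 46 mm above the underside). Same from both ends. Origin at the centre of the steel's underside, z up through the grip. Starts grip up on the bench; about 0.45 kg.
- spray_can: Bystander: standing spray can, 66 mm diameter, 190 mm high; origin at the centre of its foot.
- wrench: Bystander: steel wrench lying on the bench, 180 mm long along its x; origin on the bench under its middle.
- parts_bin: Bystander: grey open plastic bin 100 x 150 x 60 mm; origin at the centre of its underside.

How it is judged:
On the way, in this order (a step that is already met when the one before it is completed fails the run):
1. the junction box is seated flat on the bed between the pegs and let go, before the bar is laid (x of junction_box in the frame of jig_bed between -0.007 and 0.007 m and y of junction_box in the frame of jig_bed between -0.007 and 0.007 m and z of junction_box in the frame of jig_bed between -0.003 and 0.004 m and angle between the z axis of junction_box and the z axis of jig_bed, either way round below 0.07 rad and angle between the y axis of junction_box and the y axis of jig_bed, either way round below 0.12 rad and contact force between the fingers and junction_box below 0.01 N), for 0.2 s.
2. the clamp bar lies in the notches of both supports (x of clamp_bar in the frame of jig_bed between -0.007 and 0.007 m and y of clamp_bar in the frame of jig_bed between -0.014 and 0.014 m and z of clamp_bar in the frame of jig_bed between 0.043 and 0.05 m and angle between the z axis of clamp_bar and the z axis of jig_bed, either way round below 0.07 rad and angle between the y axis of clamp_bar and the y axis of jig_bed, either way round below 0.07 rad), for 0.2 s.
At the end, for the whole second after the job is handed in: Box lid up between the pegs: within 7 mm of the bed centre in x and y, under 4 mm off the bed, within 4 deg of flat, 7 deg of square. Bar grip up in both notches: underside 43 to 50 mm over the bed, 4 deg of flat and square, within 7 mm in x, 14 mm in y. Both at rest (all of step 2 and x of junction_box in the frame of jig_bed between -0.007 and 0.007 m and y of junction_box in the frame of jig_bed between -0.007 and 0.007 m and z of junction_box in the frame of jig_bed between -0.003 and 0.004 m and angle between the z axis of junction_box and the z axis of jig_bed, either way round below 0.07 rad and angle between the y axis of junction_box and the y axis of jig_bed, either way round below 0.12 rad and linear speed of each of junction_box, clamp_bar below 0.02 m/s and angular speed of each of junction_box, clamp_bar below 0.1 rad/s); the robot touches nothing.
It fails at once if the junction box is dropped or thrown: faster than 0.5 m/s while the fingers do not touch it (linear speed of junction_box above 0.5 m/s and contact force between the fingers and junction_box below 0.01 N).
It fails at once if the clamp bar is dropped or thrown: faster than 0.5 m/s while the fingers do not touch it (linear speed of clamp_bar above 0.5 m/s and contact force between the fingers and clamp_bar below 0.01 N).
It fails at once if the spray can is pushed more than 30 mm away or tipped (distance of spray_can from where it was at the start of the episode above 0.03 m or angle between spray_can's own z axis and vertical above 0.35 rad).
It fails at once if the wrench is pushed more than 30 mm away or tipped (distance of wrench from where it was at the start of the episode above 0.03 m or angle between wrench's own z axis and vertical above 0.35 rad).
It fails at once if the open parts bin is pushed more than 30 mm away or tipped (distance of parts_bin from where it was at the start of the episode above 0.03 m or angle between parts_bin's own z axis and vertical above 0.35 rad).
It also fails if it takes over 72 s, if anything falls off the work surface, if the arm or the gripper's body presses on something with over 40 N, if the wrist force passes 120 N, or if a joint passes its speed limit or range.

ROBOT

A 6-joint arm with a two-finger parallel gripper is mounted at the origin on the work surface. World frame = base frame: x ahead of the robot, y to its left, z up, the work surface at z = 0. Lengths are in m, angles in rad, forces in N, time in s.
With the tool pointing down it reaches from about 0.2 to 0.875 m from the base axis. Payload 3.4 kg.
Tool frame: the origin (TCP) lies at the very end of the fingers, on their centre line; the grasp point (between the pads) lies 19 mm behind it; z points along the fingers, y is the line along which they close (so a half turn about z gives the same grasp; the last joint's range is limited). The gripper opens to 94 mm and grips with 3 to 60 N. Pads are 16 mm wide; open, the fingers measure 119 mm over their backs; the gripper's body (75 mm by 177 mm) begins 78 mm behind the grasp point.
Start: joints at [-1.283, 0.276, 1.505, -0, 1.361, -0.121], TCP at [0.229, -0.528, 0.205] pointing down, gripper open.
Joint ranges: [-2.89, 2.89], [-0.75, 2.08], [0.22, 2.7], [-1.18, 4.32], [0.11, 2.71], [-2.7, 2.7]. Speed limits (rad/s): [2.57, 2.57, 3.14, 3.14, 3.14, 3.14].

INTERFACE

Orientations are given as a rotation vector (axis times angle).
In Python, from bench import bot gives the robot as it stands.
- The arm moves only by the shell command python3 -m crank 'ROWS'. ROWS is JSON, a list of rows, each a list of 7 numbers: the opening, from 0 (shut) to 1 (fully open), then the shift along the tool's x, y, z in m, then the turn, a rotation vector about the tool's x, y, z in degrees. In form: [[hand, tx, ty, tz, rx, ry, rz], ...]. A call has 1 to 20 rows; each row shifts and turns the commanded pose from where the row before left it, along the tool's axes as they then stand; what a row does not reach is not made up. A row lasts 1/10 s, in which the tool goes at most 50 mm and 8.59 degrees, less where a joint would pass 70% of its speed; a pose out of reach is approached as far as the arm can. A call is refused whole if a number of a shift passes 0.05 or a number of a turn 8.59, either way. A call with a gripper value outside its range is refused whole. The fingers move at their own pace and stop on an object; the grip force is fixed at half the most. Time passes only in rows, so rows that do not move let the fingers close. It gives the time, the measured TCP pose, the force, the opening and the grip force at its end, in the units of the state.
- bot.read_state(): the state, without advancing time (a new reading comes with each control period).
- bot.get_image(name): name is "scene" or "top"; returns the picture (480x640x3 uint8, red, green, blue); there is no depth.
- bot.camera_model(name): a dict with "fx", "fy", "cx", "cy" (pixels), "rvec" (rotation vector, rad) and "tvec" (3), from world to camera coordinates, as OpenCV has them. Camera axes: x right, y down, z forward; pixel columns grow to the right and rows downward; lengths in m; the calibration is good to about 2 mm. A picture is of the moment at which its call begins. camera_model takes no time and is no camera call.
- bot.close_job(): hands the job in; it is judged then, once.
The state is a dict: "clock": time; "joints": joint angles; "qvel": joint speeds; "joint_torque": joint torques, N m; "eef_pos": TCP position; "tool_rot": TCP orientation; "contact_force": force on the tool from outside, world axes, zero at the start; "ft_torque": the same for the moment, N m; "finger_gap": finger opening in m; "grasp_force": force on a finger pad.
Only numpy, scipy, OpenCV 4.12 (cv2) and the standard library are available. Lean on these libraries where they do the work, as an engineer would, in place of code of your own. Each camera call takes 0.05 s, during which the arm holds its last target. There are 200 camera calls.

## Working session

There is one attempt and no reset: what is moved stays moved. The work goes in short steps, Python scripts to look and compute and a shell command to move; the robot and the scene stay as the last step left them, time stands still between calls to the robot, and variables do not carry over. Pictures are saved under pics/ and viewed, at most 10 in all, crops included, and the job is handed in when it is done.

```bash
mkdir -p pics; ls; python3 - <<'E'
from bench import bot
import cv2
for n in("scene","top"):
    cv2.imwrite(f"pics/{n}0.png",bot.get_image(n)[:,:,::-1]); print(n,bot.camera_model(n))
print(bot.read_state())
E
```

```text
pics
scene {'fx': 476.9467035104095, 'fy': 476.9467035104095, 'cx': 322.3620491901893, 'cy': 232.81647601175794, 'rvec': array([ 1.49556408,  2.31486102, -0.70102426]), 'tvec': array([ 0.25145274, -0.39461068,  1.53182753])}
top {'fx': 542.5395948994297, 'fy': 542.5395948994297, 'cx': 317.6613053069559, 'cy': 232.04794105987764, 'rvec': array([ 2.14973039, -2.16779927,  0.14285944]), 'tvec': array([-0.01980925,  0.59652704,  1.37939556])}
{'clock': 0.1, 'joints': array([-1.28300453e+00,  2.76502787e-01,  1.50598988e+00, -2.93545725e-05,
        1.36074046e+00, -1.20971113e-01]), 'qvel': array([ 0.00092686,  0.00021397, -0.00303183,  0.00124536, -0.00137501,
       -0.0008006 ]), 'joint_torque': array([ 4.44922203e-03, -4.05445182e+01, -2.37779027e+01,  7.03717419e-02,
        2.99777405e-02, -5.58210502e-05]), 'eef_pos': array([ 0.22839835, -0.52712291,  0.20471443]), 'tool_rot': array([-3.07460542e+00, -6.37300575e-01,  2.59483166e-04]), 'contact_force': array([-0.00307135, -0.10448128, -0.13428776]), 'ft_torque': array([ 0.01564175, -0.05183148, -0.02070428]), 'grasp_force': 0.0, 'finger_gap': 0.09394733617253874}
```

View pics/scene0.png

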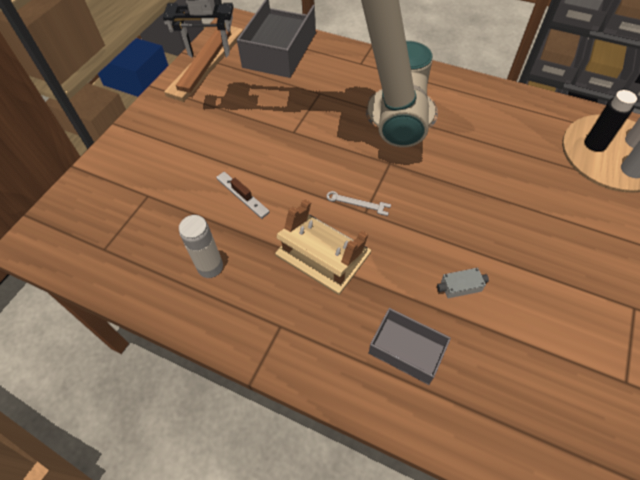

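View pics/top0.png

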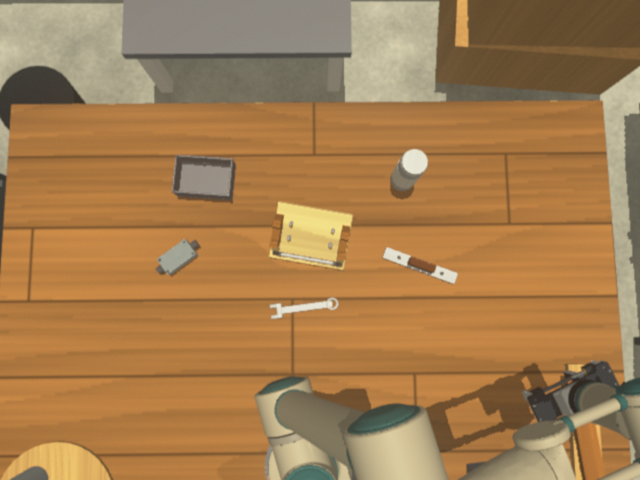

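The scene view shows the box at (463,283), the bar at (242,195) and the jig at (322,248). The top view shows the box at (179,257), the bar at (420,265) and the jig at (312,237), with the wrench between the jig and the robot and the can and bin behind. I'll enlarge both views.

```bash
python3 - <<'E'
import cv2, numpy as np
a=cv2.imread("pics/top0.png")[195:280,262:362]; b=cv2.imread("pics/scene0.png")[195:295,270:375]
f=lambda c:cv2.resize(c,(395,395*c.shape[0]//c.shape[1]),interpolation=cv2.INTER_CUBIC)
A,B=f(a),f(b); h=max(len(A),len(B)); o=np.zeros((h,795,3),np.uint8); o[:len(A),:395]=A;o[:len(B),400:]=B
cv2.imwrite("pics/jig0.png",o)
E
```

```text
(no output)
```

View pics/jig0.png

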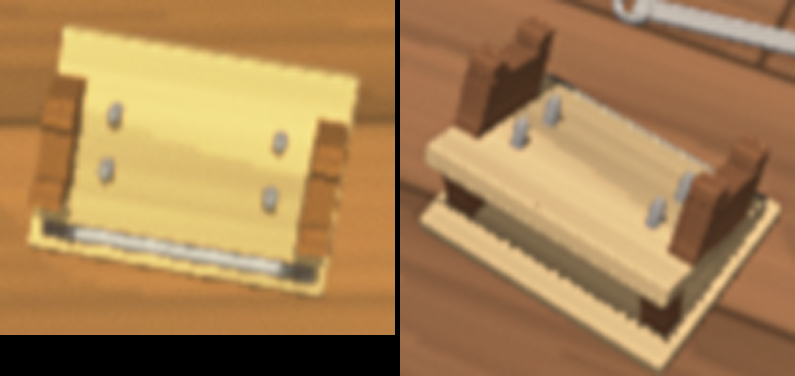

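```bash
cat > h.py <<'E'
import numpy as np, cv2
from bench import bot
from scipy.spatial.transform import Rotation as R
def cam(n):
    c=bot.camera_model(n);K=np.array([[c['fx'],0,c['cx']],[0,c['fy'],c['cy']],[0,0,1]])
    return K,R.from_rotvec(c['rvec']).as_matrix(),np.array(c['tvec'])
def P(n):
    K,r,t=cam(n);return K@np.c_[r,t]
def proj(n,X):
    q=np.c_[np.atleast_2d(X),np.ones(len(np.atleast_2d(X)))]@P(n).T;return q[:,:2]/q[:,2:]
def ray(n,uv,z):
    K,r,t=cam(n);uv=np.atleast_2d(uv)
    d=np.c_[uv,np.ones(len(uv))]@np.linalg.inv(K).T@r;c=-r.T@t
    return c+d*((z-c[2])/d[:,2])[:,None]
def tri(s,t):
    q=cv2.triangulatePoints(P("scene"),P("top"),np.array(s,float).T.copy(),np.array(t,float).T.copy());return (q[:3]/q[3]).T
E
python3 - <<'E'
from h import *
np.set_printoptions(precision=4,suppress=True)
im={n:cv2.imread(f"pics/{n}0.png") for n in("scene","top")}
def blobs(n,box,m,amin):
    x0,y0,x1,y1=box;c=im[n][y0:y1,x0:x1];h=cv2.cvtColor(c,cv2.COLOR_BGR2HSV)
    k,l,s,ce=cv2.connectedComponentsWithStats(m(h).astype(np.uint8))
    return [(ce[i]+[x0,y0],s[i,4],l==i,(x0,y0)) for i in range(1,k) if s[i,4]>=amin]
g=lambda h:(h[:,:,1]<90)
for n,b in(("top",(280,210,345,255)),("scene",(295,215,360,260))):
    for q in blobs(n,b,g,5):print("peg",n,q[0],q[1])
ptop=np.array([[115,113],[107,170],[280,142],[270,199]])/3.95+[262-.37,195-.37]
psc=np.array([[120,132],[153,110],[255,212],[286,186]])/3.762+[270-.37,195-.37]
print(ptop,psc)
pt=tri(psc,ptop);print(pt,pt.mean(0))
# centroid/axis of box and bar
box=lambda h:(h[:,:,1]<105)
bar=lambda h:(h[:,:,1]<80)
for nm,m,bs in(("box",box,{"scene":(430,260,500,305),"top":(150,232,208,282)}),("bar",bar,{"scene":(205,160,280,225),"top":(375,240,465,290)})):
  for n in bs:
    for q in blobs(n,bs[n],m,25):
        pts=np.argwhere(q[2])[:,::-1]+q[3]
        print(nm,n,q[0],q[1],cv2.minAreaRect(pts.astype(np.float32)))
E
```

```text
peg top [290.5385 223.1538] 13
peg top [332.6154 230.3846] 13
peg top [288.3889 237.2778] 18
peg top [329.9286 244.8571] 14
peg top [285.     253.4231] 26
peg scene [320.7308 221.6538] 26
peg scene [310.0263 224.1053] 38
peg scene [301.3243 230.027 ] 37
peg scene [340.3846 233.0513] 39
peg scene [344.9677 244.2903] 31
peg scene [337.55  251.275] 40
[[290.7439 223.2376]
 [288.7186 237.668 ]
 [332.5161 230.5794]
 [329.9844 245.0097]] [[301.5279 229.7177]
 [310.2999 223.8698]
 [337.4131 250.983 ]
 [345.6534 244.0718]]
[[ 0.62    0.0082  0.1677]
 [ 0.587   0.0138  0.1507]
 [ 0.5917 -0.0234  0.0209]
 [ 0.5552 -0.0161  0.0058]] [ 0.5885 -0.0044  0.0863]
box scene [462.5773 282.4742] 1086 ((462.5769348144531, 282.38458251953125), (24.90675163269043, 51.97078323364258), 78.69007110595703)
box top [176.9932 256.8086] 883 ((176.9351348876953, 256.91082763671875), (21.835874557495117, 48.8182487487793), 53.97262954711914)
bar scene [243.1214 196.0925] 519 ((242.2626495361328, 194.20233154296875), (62.148319244384766, 11.335783004760742), 41.423667907714844)
bar top [419.1498 265.4463] 661 ((419.76641845703125, 265.1423034667969), (76.37956237792969, 12.046441078186035), 19.98310661315918)
```

```bash
python3 - <<'E'
import cv2, numpy as np
t=cv2.imread("pics/top0.png"); s=cv2.imread("pics/scene0.png")
f=lambda c:cv2.resize(c,(395,280),interpolation=cv2.INTER_CUBIC)
o=np.vstack([np.hstack([f(t[233:283,145:215]),f(s[258:308,430:500])]),np.hstack([f(t[235:292,380:460]),f(s[165:222,202:282])])])
cv2.imwrite("pics/obj0.png",o)
E
```

```text
(no output)
```

View pics/obj0.png

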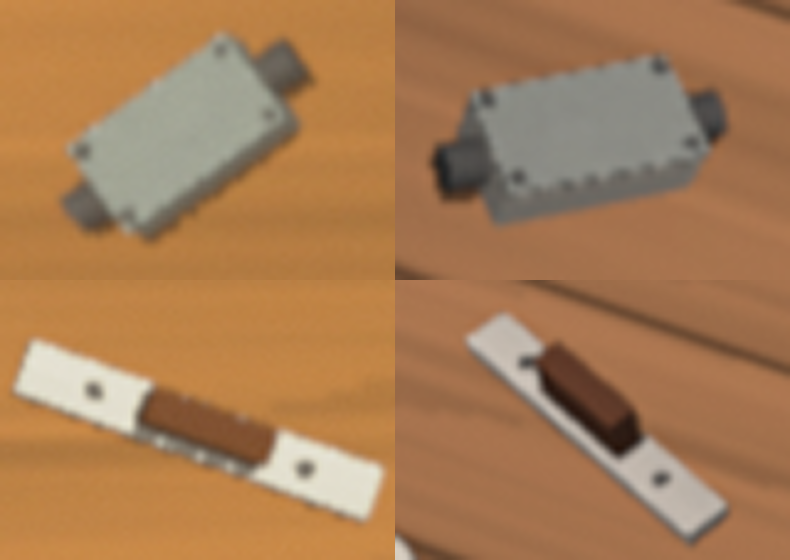

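```bash
python3 - <<'E'
from h import *
np.set_printoptions(precision=4,suppress=True)
top=np.array([[290.6,223.2],[288.55,237.5],[332.55,230.5],[329.95,244.95]])
sc=np.array([[337.45,251.1],[345.3,244.2],[301.4,229.9],[310.2,224]])
p=tri(sc,top);print(p,p.mean(0))
yd=p[0]+p[1]-p[2]-p[3];xd=p[0]-p[1]+p[2]-p[3];print("yaw",np.degrees(np.arctan2(-yd[0],yd[1])),np.degrees(np.arctan2(xd[1],xd[0])),xd/2,yd/2)
def c(n,a,off,sx,sy,z): return ray(n,(np.array(a,float)+.5)/[sx,sy]-.5+off,z)
s=395/70
# order: corners matched
t=c("top",[[220,50],[268,114],[127,215],[82,151]],[145,233],s,5.6,.036)
q=c("scene",[[92,97],[123,176],[263,66],[296,141]],[430,258],s,5.6,.036)
print("box top",t,t.mean(0),"scene",q,q.mean(0))
d=(t[0]+t[1]-t[2]-t[3]);print("yaw long", np.degrees(np.arctan2(-d[0],d[1])))
s=395/80;v=280/57
t=c("top",[[93,111],[305,188],[35,60],[12,108],[385,187],[368,240]],[380,235],s,v,.012)
q=c("scene",[[128,82],[266,200],[110,33],[72,60],[333,231],[297,261]],[202,165],s,v,.012)
print("bar",t,t[:2].mean(0),t[2:].mean(0),q,q[:2].mean(0),q[2:].mean(0))
d=t[2]+t[3]-t[4]-t[5];print(np.degrees(np.arctan2(-d[0],d[1])))
E
```

```text
[[ 0.6135  0.0442  0.0836]
 [ 0.5789  0.0503  0.0681]
 [ 0.5939 -0.0618  0.0841]
 [ 0.559  -0.0552  0.0672]] [ 0.5863 -0.0056  0.0758]
yaw -10.570665218290845 -10.405085667990717 [ 0.0348 -0.0064  0.0162] [0.0197 0.1057 0.0002]
box top [[0.5745 0.3249 0.036 ]
 [0.5444 0.3021 0.036 ]
 [0.4981 0.3658 0.036 ]
 [0.5279 0.3872 0.036 ]] [0.5362 0.345  0.036 ] scene [[0.5414 0.3022 0.036 ]
 [0.5729 0.3251 0.036 ]
 [0.4963 0.3655 0.036 ]
 [0.5266 0.3876 0.036 ]] [0.5343 0.3451 0.036 ]
yaw long -143.59744594955194
bar [[ 0.5308 -0.2382  0.012 ]
 [ 0.4884 -0.3504  0.012 ]
 [ 0.5587 -0.2077  0.012 ]
 [ 0.5328 -0.1948  0.012 ]
 [ 0.4886 -0.3932  0.012 ]
 [ 0.4603 -0.383   0.012 ]] [ 0.5096 -0.2943  0.012 ] [ 0.5101 -0.2947  0.012 ] [[ 0.4881 -0.352   0.012 ]
 [ 0.5306 -0.2372  0.012 ]
 [ 0.4602 -0.3809  0.012 ]
 [ 0.487  -0.3905  0.012 ]
 [ 0.5343 -0.1928  0.012 ]
 [ 0.5604 -0.2013  0.012 ]] [ 0.5094 -0.2946  0.012 ] [ 0.5105 -0.2914  0.012 ]
-20.873786144559467
```

```bash
cat > go.py <<'E'
# go.py x y z psi_deg tilt_deg N : per-row constant step to bring TCP there (tool y along slope x at yaw psi, tool z = -normal)
import sys
from h import *
from scipy.linalg import expm,logm
def target(x,y,z,psi,tilt):
    B=R.from_euler('ZY',[psi,-tilt],degrees=True).as_matrix()
    return np.r_[np.c_[np.c_[-B[:,1],B[:,0],-B[:,2]]@np.diag([1,1,1]),[x,y,z]],[[0,0,0,1]]]
def step(*a):
    N=int(a[5]);T=target(*a[:5]);assert abs(np.linalg.det(T)-1)<1e-6
    s=bot.read_state();C=np.eye(4);C[:3,:3]=R.from_rotvec(s['tool_rot']).as_matrix();C[:3,3]=s['eef_pos']
    S=np.real(expm(logm(np.linalg.inv(C)@T)/N))
    print(f"t={s['clock']:.2f}",N,"rows:",np.round(S[:3,3],4),np.round(R.from_matrix(S[:3,:3]).as_rotvec(degrees=True),2))
if __name__=="__main__":step(*map(float,sys.argv[1:]))
E
python3 go.py .5353 .345 .13 36.4 0 40
```

```text
Traceback (most recent call last):
  File "go.py", line 13, in <module>
    if __name__=="__main__":step(*map(float,sys.argv[1:]))
                            ~~~~^^^^^^^^^^^^^^^^^^^^^^^^^^
  File "go.py", line 9, in step
    N=int(a[5]);T=target(*a[:5]);assert abs(np.linalg.det(T)-1)<1e-6
                                        ^^^^^^^^^^^^^^^^^^^^^^^^^^^^
AssertionError
```

```bash
sed -i 's/np.c_\[-B\[:,1\],B\[:,0\],-B\[:,2\]\]@np.diag(\[1,1,1\])/np.c_[B[:,1],B[:,0],-B[:,2]]/' go.py
python3 go.py .5353 .345 .15 36.4 0 40
```

```text
t=0.10 40 rows: [0.0265 0.0014 0.0014] [-0.   -0.   -2.57]
```

```bash
r='[1,0.0265,0.0014,0,0,0,-2.57]'; true; python3 -m crank '[[1,0.0265,0.0014,0,0,0,-2.57],[1,0.0265,0.0014,0,0,0,-2.57],[1,0.0265,0.0014,0,0,0,-2.57],[1,0.0265,0.0014,0,0,0,-2.57],[1,0.0265,0.0014,0,0,0,-2.57],[1,0.0265,0.0014,0,0,0,-2.57],[1,0.0265,0.0014,0,0,0,-2.57],[1,0.0265,0.0014,0,0,0,-2.57],[1,0.0265,0.0014,0,0,0,-2.57],[1,0.0265,0.0014,0,0,0,-2.57],[1,0.0265,0.0014,0,0,0,-2.57],[1,0.0265,0.0014,0,0,0,-2.57],[1,0.0265,0.0014,0,0,0,-2.57],[1,0.0265,0.0014,0,0,0,-2.57],[1,0.0265,0.0014,0,0,0,-2.57],[1,0.0265,0.0014,0,0,0,-2.57],[1,0.0265,0.0014,0,0,0,-2.57],[1,0.0265,0.0014,0,0,0,-2.57],[1,0.0265,0.0014,0,0,0,-2.57],[1,0.0265,0.0014,0,0,0,-2.57]]' && python3 go.py .5353 .345 .15 36.4 0 20
```

```text
clock: 2.1
eef_pos: [0.5928, -0.1649, 0.2049]
tool_rot: [-2.493, -1.91, 0.001]
contact_force: [-0.2, -0.6, -0.7]
finger_gap: 0.0937
grasp_force: 0.0
t=2.10 20 rows: [0.0265 0.0014 0.0027] [-0.   -0.   -2.57]
```

```bash
python3 -m crank '[[1,0.0265,0.0014,0,0,0,-2.57],[1,0.0265,0.0014,0,0,0,-2.57],[1,0.0265,0.0014,0,0,0,-2.57],[1,0.0265,0.0014,0,0,0,-2.57],[1,0.0265,0.0014,0,0,0,-2.57],[1,0.0265,0.0014,0,0,0,-2.57],[1,0.0265,0.0014,0,0,0,-2.57],[1,0.0265,0.0014,0,0,0,-2.57],[1,0.0265,0.0014,0,0,0,-2.57],[1,0.0265,0.0014,0,0,0,-2.57],[1,0.0265,0.0014,0.005,0,0,-2.57],[1,0.0265,0.0014,0.005,0,0,-2.57],[1,0.0265,0.0014,0.005,0,0,-2.57],[1,0.0265,0.0014,0.005,0,0,-2.57],[1,0.0265,0.0014,0.005,0,0,-2.57],[1,0.0265,0.0014,0.005,0,0,-2.57],[1,0.0265,0.0014,0.005,0,0,-2.57],[1,0.0265,0.0014,0.005,0,0,-2.57],[1,0.0265,0.0014,0.005,0,0,-2.57],[1,0.0265,0.0014,0.01,0,0,-2.57]]' && python3 go.py .5353 .345 .011 36.4 0 10
```

```text
clock: 4.1
eef_pos: [0.5368, 0.3453, 0.1502]
tool_rot: [1.418, 2.803, 0.001]
contact_force: [0.2, 0.4, -0.1]
finger_gap: 0.0943
grasp_force: 0.0
t=4.10 10 rows: [ 0.0001 -0.0001  0.0139] [ 0.    0.   -0.01]
```

```bash
python3 -m crank '[[1,0.0005,-0.001,0.02,0,0,0],[1,0.0005,0,0.02,0,0,0],[1,0,0,0.02,0,0,0],[1,0,0,0.02,0,0,0],[1,0,0,0.02,0,0,0],[1,0,0,0.019,0,0,0],[1,0,0,0.01,0,0,0],[1,0,0,0.01,0,0,0],[1,0,0,0,0,0,0],[1,0,0,0,0,0,0]]' && python3 go.py .5353 .345 .011 36.4 0 1
```

```text
clock: 5.1
eef_pos: [0.536, 0.3445, 0.0118]
tool_rot: [1.421, 2.802, 0.001]
contact_force: [0.7, -0.1, 1.0]
finger_gap: 0.094
grasp_force: 0.0
t=5.10 1 rows: [ 0.0008 -0.0003  0.0008] [ 0.04  0.01 -0.18]
```

Close, then lift.

```bash
python3 -m crank '[[0,0,0,0,0,0,0],[0,0,0,0,0,0,0],[0,0,0,0,0,0,0],[0,0,0,0,0,0,0],[0,0,0,0,0,0,0],[0,0,0,0,0,0,0],[0,0,0,0,0,0,0],[0,0,0,0,0,0,0]]'; python3 - <<'E'
from h import *
a=bot.get_image("top");cv2.imwrite("pics/g_top.png",a[:,:,::-1]);a=bot.get_image("scene");cv2.imwrite("pics/g_sc.png",a[:,:,::-1])
E
python3 -m crank '[[0,0,0,-0.005,0,0,0],[0,0,0,-0.01,0,0,0],[0,0,0,-0.02,0,0,0],[0,0,0,-0.02,0,0,0],[0,0,0,-0.02,0,0,0],[0,0,0,-0.02,0,0,0],[0,0,0,-0.02,0,0,0],[0,0,0,-0.02,0,0,0],[0,0,0,-0.02,0,0,0],[0,0,0,-0.02,0,0,0],[0,0,0,-0.02,0,0,0],[0,0,0,0,0,0,0]]'
```

```text
clock: 5.9
eef_pos: [0.5358, 0.3444, 0.0115]
tool_rot: [1.421, 2.802, 0.0]
contact_force: [-0.8, 0.2, 1.0]
finger_gap: 0.0497
grasp_force: 30.0
clock: 7.2
eef_pos: [0.537, 0.3451, 0.2098]
tool_rot: [1.419, 2.799, 0.007]
contact_force: [0.1, 1.2, -4.3]
finger_gap: 0.0496
grasp_force: 30.0
```

```bash
cat > bed.py <<'E'
# bed.py x y z N: TCP target in bed frame
import sys
from go import *
C=np.array([.5912,-.0065,.065]);PS=-10.5
def w(b):return C+R.from_euler('ZY',[PS,-25],degrees=True).apply(b)
if __name__=="__main__":
    a=list(map(float,sys.argv[1:]));step(*w(a[:3]),PS,25,a[3])
    s=bot.read_state();Rb=R.from_euler('ZY',[PS,-25],degrees=True);print("tcp in bed",np.round(Rb.inv().apply(s['eef_pos']-C),4))
E
python3 bed.py 0 -.0008 .16 20
```

```text
t=7.20 20 rows: [-0.0168 -0.0049 -0.0005] [-1.16 -0.51  2.3 ]
tcp in bed [-0.0452  0.3358  0.1808]
```

```bash
python3 -m crank '[[0,-0.0168,-0.0049,-0.0005,-1.16,-0.51,2.3],[0,-0.0168,-0.0049,-0.0005,-1.16,-0.51,2.3],[0,-0.0168,-0.0049,-0.0005,-1.16,-0.51,2.3],[0,-0.0168,-0.0049,-0.0005,-1.16,-0.51,2.3],[0,-0.0168,-0.0049,-0.0005,-1.16,-0.51,2.3],[0,-0.0168,-0.0049,-0.0005,-1.16,-0.51,2.3],[0,-0.0168,-0.0049,-0.0005,-1.16,-0.51,2.3],[0,-0.0168,-0.0049,-0.0005,-1.16,-0.51,2.3],[0,-0.0168,-0.0049,-0.0005,-1.16,-0.51,2.3],[0,-0.0168,-0.0049,-0.0005,-1.16,-0.51,2.3],[0,-0.0168,-0.0049,-0.0005,-1.16,-0.51,2.3],[0,-0.0168,-0.0049,-0.0005,-1.16,-0.51,2.3],[0,-0.0168,-0.0049,-0.0005,-1.16,-0.51,2.3],[0,-0.0168,-0.0049,-0.0005,-1.16,-0.51,2.3],[0,-0.0168,-0.0049,-0.0005,-1.16,-0.51,2.3],[0,-0.0168,-0.0049,-0.0005,-1.16,-0.51,2.3],[0,-0.0168,-0.0049,-0.0005,-1.16,-0.51,2.3],[0,-0.0168,-0.0049,-0.0005,-1.16,-0.51,2.3],[0,-0.0168,-0.0049,-0.0005,-1.16,-0.51,2.3],[0,-0.0168,-0.0049,-0.0005,-1.16,-0.51,2.3]]' && python3 -m crank '[[0,0,0,0,0,0,0],[0,0,0,0,0,0,0]]' && python3 bed.py 0 -.0008 .08 5
```

```text
clock: 9.2
eef_pos: [0.5206, 0.0036, 0.2048]
tool_rot: [2.144, 1.78, 0.382]
contact_force: [-0.2, -0.3, -3.9]
finger_gap: 0.0499
grasp_force: 30.0
clock: 9.4
eef_pos: [0.5218, 0.0042, 0.2058]
tool_rot: [2.142, 1.781, 0.384]
contact_force: [0.2, 0.4, -4.3]
finger_gap: 0.0498
grasp_force: 30.0
t=9.40 5 rows: [0.0003 0.0009 0.0154] [-0.1   0.03 -0.  ]
tcp in bed [-0.0041 -0.0021  0.1572]
```

```bash
python3 -m crank '[[0,0.0013,0.0043,0.015,-0.5,0.15,0],[0,0,0,0.015,0,0,0],[0,0,0,0.015,0,0,0],[0,0,0,0.015,0,0,0],[0,0,0,0.015,0,0,0],[0,0,0,0.015,0,0,0],[0,0,0,0,0,0,0],[0,0,0,0,0,0,0]]' && python3 bed.py 0 -.0008 .011 1
python3 - <<'E'
from h import *
a=cv2.cvtColor(bot.get_image("top"),4);b=cv2.cvtColor(bot.get_image("scene"),4)
f=lambda c:cv2.resize(c,(395,480),interpolation=cv2.INTER_CUBIC)
cv2.imwrite("pics/hov.png",np.hstack([f(a[175:297,262:362]),f(b[165:297,268:376])]))
E
```

```text
clock: 10.2
eef_pos: [0.5648, -0.0019, 0.1267]
tool_rot: [2.135, 1.778, 0.395]
contact_force: [0.4, 0.4, -4.8]
finger_gap: 0.0497
grasp_force: 30.0
t=10.20 1 rows: [-0.0006 -0.0018  0.0563] [ 0.08 -0.01  0.06]
tcp in bed [ 0.0017 -0.0003  0.0673]
```

View pics/hov.png

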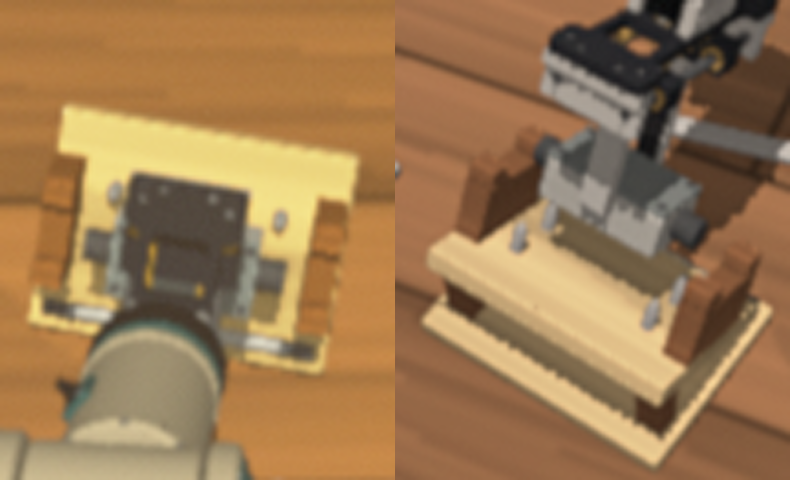

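The top view shows the box level above the bed with its spigots (crop 97,245 and 270,275) lined up with the peg pairs. Lowering.

```bash
python3 -m crank '[[0,-0.0006,-0.0018,0.01,0,0,0],[0,0,0,0.01,0,0,0],[0,0,0,0.01,0,0,0],[0,0,0,0.005,0,0,0],[0,0,0,0.005,0,0,0],[0,0,0,0.004,0,0,0],[0,0,0,0,0,0,0],[0,0,0,0,0,0,0]]' && python3 bed.py 0 -.0008 .011 1
```

```text
clock: 11.1
eef_pos: [0.5814, -0.0061, 0.0865]
tool_rot: [2.135, 1.776, 0.396]
contact_force: [-0.1, -0.0, -3.7]
finger_gap: 0.0497
grasp_force: 30.0
t=11.10 1 rows: [ 0.0006 -0.0003  0.0126] [0.16 0.01 0.02]
tcp in bed [ 0.0003 -0.0014  0.0236]
```

```bash
python3 -m crank '[[0,0.0006,-0.0003,0.003,0,0,0],[0,0,0,0.003,0,0,0],[0,0,0,0.002,0,0,0],[0,0,0,0.001,0,0,0],[0,0,0,0,0,0,0]]' && python3 bed.py 0 -.0008 .011 1; python3 -m crank '[[0,0,0,0.001,0,0,0],[0,0,0,0.001,0,0,0],[0,0,0,0.0,0,0,0],[0,0,0,0,0,0,0]]' && python3 bed.py 0 -.0008 .011 1
```

```text
clock: 11.6
eef_pos: [0.5849, -0.0061, 0.078]
tool_rot: [2.135, 1.776, 0.396]
contact_force: [0.6, -0.2, -3.4]
finger_gap: 0.0494
grasp_force: 30.0
t=11.60 1 rows: [-0.      0.0001  0.0035] [0.14 0.01 0.02]
tcp in bed [-0.0001 -0.0008  0.0145]
clock: 12.0
eef_pos: [0.5858, -0.0063, 0.0764]
tool_rot: [2.135, 1.776, 0.396]
contact_force: [-0.5, -0.7, -4.4]
finger_gap: 0.0497
grasp_force: 30.0
t=12.00 1 rows: [0.     0.     0.0016] [0.16 0.01 0.02]
tcp in bed [-0.     -0.0008  0.0126]
```

```bash
python3 -m crank '[[0,0,0,0.001,0,0,0],[0,0,0,0,0,0,0],[0,0,0,0,0,0,0]]' && python3 -m crank '[[0,0,0,0.001,0,0,0],[0,0,0,0,0,0,0],[0,0,0,0,0,0,0]]'&& python3 -m crank '[[0,0,0,0.001,0,0,0],[0,0,0,0,0,0,0],[0,0,0,0,0,0,0]]' && python3 bed.py 0 -.0008 .011 1
```

```text
clock: 12.3
eef_pos: [0.5862, -0.0064, 0.0759]
tool_rot: [2.134, 1.776, 0.396]
contact_force: [-3.9, 1.3, 1.6]
finger_gap: 0.05
grasp_force: 30.0
clock: 12.6
eef_pos: [0.5862, -0.0064, 0.0759]
tool_rot: [2.134, 1.776, 0.396]
contact_force: [-8.9, 1.6, 10.4]
finger_gap: 0.0495
grasp_force: 30.0
clock: 12.9
eef_pos: [0.5862, -0.0064, 0.0758]
tool_rot: [2.134, 1.776, 0.397]
contact_force: [-14.3, 2.6, 18.7]
finger_gap: 0.0497
grasp_force: 30.0
t=12.90 1 rows: [-0.     -0.0001  0.0008] [0.22 0.02 0.04]
tcp in bed [ 0.0001 -0.0008  0.0118]
```

Firm contact at 11.8 mm, as expected for a seated box. Unload a little, release and retreat.

```bash
python3 -m crank '[[0,0,0,-0.001,0,0,0],[0,0,0,-0.001,0,0,0],[0,0,0,0,0,0,0],[0.8,0,0,0,0,0,0],[0.8,0,0,0,0,0,0],[0.8,0,0,0,0,0,0],[0.8,0,0,0,0,0,0],[0.8,0,0,0,0,0,0],[0.8,0,0,-0.01,0,0,0],[0.8,0,0,-0.02,0,0,0],[0.8,0,0,-0.03,0,0,0],[0.8,0,0,-0.03,0,0,0],[0.8,0,0,-0.03,0,0,0],[0.8,0,0,-0.03,0,0,0]]' && python3 go.py .5098 -.2944 .22 -20.8 0 15
```

```text
clock: 14.3
eef_pos: [0.5226, 0.0055, 0.2131]
tool_rot: [2.134, 1.776, 0.397]
contact_force: [0.6, -0.4, -0.3]
finger_gap: 0.0755
grasp_force: 0.0
t=14.30 15 rows: [-0.0195  0.0045  0.0005] [ 1.68 -0.15  0.68]
```

```bash
python3 -m crank '[[0.8,-0.0195,0.0045,0.0005,1.68,-0.15,0.68],[0.8,-0.0195,0.0045,0.0005,1.68,-0.15,0.68],[0.8,-0.0195,0.0045,0.0005,1.68,-0.15,0.68],[0.8,-0.0195,0.0045,0.0005,1.68,-0.15,0.68],[0.8,-0.0195,0.0045,0.0005,1.68,-0.15,0.68],[0.8,-0.0195,0.0045,0.0005,1.68,-0.15,0.68],[0.8,-0.0195,0.0045,0.0005,1.68,-0.15,0.68],[0.8,-0.0195,0.0045,0.0005,1.68,-0.15,0.68],[0.8,-0.0195,0.0045,0.0005,1.68,-0.15,0.68],[0.8,-0.0195,0.0045,0.0005,1.68,-0.15,0.68],[0.8,-0.0195,0.0045,0.0005,1.68,-0.15,0.68],[0.8,-0.0195,0.0045,0.0005,1.68,-0.15,0.68],[0.8,-0.0195,0.0045,0.0005,1.68,-0.15,0.68],[0.8,-0.0195,0.0045,0.0005,1.68,-0.15,0.68],[0.8,-0.0195,0.0045,0.0005,1.68,-0.15,0.68],[0.8,0,0,0,0,0,0],[0.8,0,0,0,0,0,0]]' && python3 go.py .5098 -.2944 .017 -20.8 0 10
python3 - <<'E'
from h import *
a=cv2.cvtColor(bot.get_image("top"),4);b=cv2.cvtColor(bot.get_image("scene"),4)
cv2.imwrite("pics/t2.png",a);cv2.imwrite("pics/s2.png",b)
f=lambda c:cv2.resize(c,(395,480),interpolation=cv2.INTER_CUBIC)
cv2.imwrite("pics/seat.png",np.hstack([f(a[175:297,262:362]),f(b[165:297,268:376])]))
E
```

```text
clock: 16.0
eef_pos: [0.5105, -0.2937, 0.2177]
tool_rot: [-2.585, -1.781, 0.001]
contact_force: [0.3, -0.1, 0.3]
finger_gap: 0.075
grasp_force: 0.0
t=16.00 10 rows: [-0.0001 -0.      0.0201] [-0.01 -0.   -0.01]
```

View pics/seat.png

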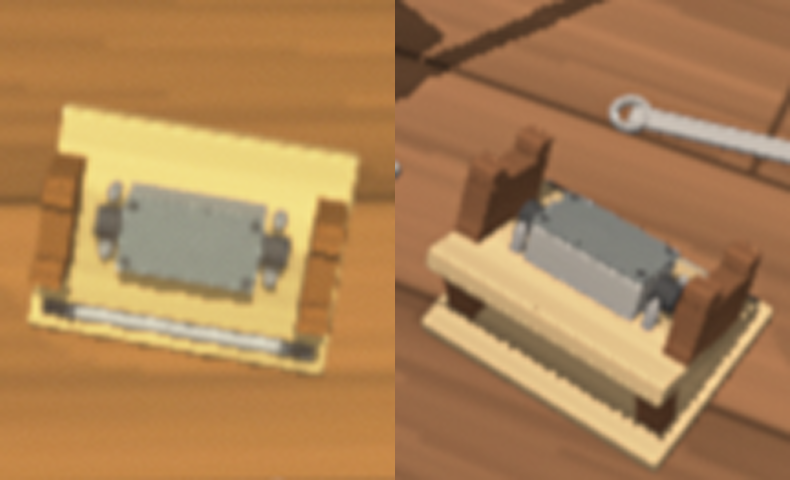

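The box sits flat with each spigot between its pegs (crop 108,225 and 273,250). Now the bar.

```bash
python3 -m crank '[[0.8,-0.0008,-0.0003,0.025,0,0,0],[0.8,0,0,0.025,0,0,0],[0.8,0,0,0.025,0,0,0],[0.8,0,0,0.025,0,0,0],[0.8,0,0,0.025,0,0,0],[0.8,0,0,0.025,0,0,0],[0.8,0,0,0.02,0,0,0],[0.8,0,0,0.014,0,0,0],[0.8,0,0,0.01,0,0,0],[0.8,0,0,0.005,0,0,0],[0.8,0,0,0,0,0,0],[0.8,0,0,0,0,0,0]]' && python3 go.py .5098 -.2944 .017 -20.8 0 1; python3 -m crank '[[0,0,0,0,0,0,0],[0,0,0,0,0,0,0],[0,0,0,0,0,0,0],[0,0,0,0,0,0,0],[0,0,0,0,0,0,0],[0,0,0,0,0,0,0],[0,0,0,0,0,0,0],[0,0,0,0,0,0,0],[0,0,0,0,0,0,0]]'
```

```text
clock: 17.3
eef_pos: [0.5103, -0.2949, 0.0194]
tool_rot: [-2.586, -1.783, 0.001]
contact_force: [-0.2, -1.2, 0.4]
finger_gap: 0.0754
grasp_force: 0.0
t=17.30 1 rows: [ 0.0003 -0.0006  0.0024] [-0.03  0.02 -0.04]
clock: 18.2
eef_pos: [0.5088, -0.2943, 0.0186]
tool_rot: [-2.584, -1.781, 0.004]
contact_force: [-2.8, 1.0, 2.1]
finger_gap: 0.02
grasp_force: 30.0
```

```bash
python3 -m crank '[[0,0,0,-0.005,0,0,0],[0,0,0,-0.015,0,0,0],[0,0,0,-0.025,0,0,0],[0,0,0,-0.025,0,0,0],[0,0,0,-0.025,0,0,0],[0,0,0,-0.025,0,0,0],[0,0,0,-0.025,0,0,0],[0,0,0,-0.025,0,0,0],[0,0,0,-0.025,0,0,0],[0,0,0,-0.025,0,0,0],[0,0,0,0,0,0,0]]' && python3 bed.py 0 0 .18 20
```

```text
clock: 19.3
eef_pos: [0.5122, -0.296, 0.2416]
tool_rot: [2.582, 1.78, 0.003]
contact_force: [0.4, -0.6, -5.4]
finger_gap: 0.0198
grasp_force: 30.0
t=19.30 20 rows: [ 0.0147 -0.0041 -0.0001] [-1.23  0.12 -0.51]
tcp in bed [ 0.052  -0.2991  0.1706]
```

```bash
python3 -m crank '[[0,0.0147,-0.0041,-0.0001,-1.23,0.12,-0.51],[0,0.0147,-0.0041,-0.0001,-1.23,0.12,-0.51],[0,0.0147,-0.0041,-0.0001,-1.23,0.12,-0.51],[0,0.0147,-0.0041,-0.0001,-1.23,0.12,-0.51],[0,0.0147,-0.0041,-0.0001,-1.23,0.12,-0.51],[0,0.0147,-0.0041,-0.0001,-1.23,0.12,-0.51],[0,0.0147,-0.0041,-0.0001,-1.23,0.12,-0.51],[0,0.0147,-0.0041,-0.0001,-1.23,0.12,-0.51],[0,0.0147,-0.0041,-0.0001,-1.23,0.12,-0.51],[0,0.0147,-0.0041,-0.0001,-1.23,0.12,-0.51],[0,0.0147,-0.0041,-0.0001,-1.23,0.12,-0.51],[0,0.0147,-0.0041,-0.0001,-1.23,0.12,-0.51],[0,0.0147,-0.0041,-0.0001,-1.23,0.12,-0.51],[0,0.0147,-0.0041,-0.0001,-1.23,0.12,-0.51],[0,0.0147,-0.0041,-0.0001,-1.23,0.12,-0.51],[0,0.0147,-0.0041,-0.0001,-1.23,0.12,-0.51],[0,0.0147,-0.0041,-0.0001,-1.23,0.12,-0.51],[0,0.0147,-0.0041,-0.0001,-1.23,0.12,-0.51],[0,0.0147,-0.0041,-0.0001,-1.23,0.12,-0.51],[0,0.0147,-0.0041,-0.0001,-1.23,0.12,-0.51]]' && python3 -m crank '[[0,0,0,0,0,0,0],[0,0,0,0,0,0,0]]' && python3 bed.py 0 0 .09 6
```

```text
clock: 21.3
eef_pos: [0.5126, 0.0111, 0.2262]
tool_rot: [2.143, 1.784, 0.393]
contact_force: [0.6, -0.1, -5.5]
finger_gap: 0.0198
grasp_force: 30.0
clock: 21.5
eef_pos: [0.5131, 0.0103, 0.2264]
tool_rot: [2.142, 1.785, 0.391]
contact_force: [1.7, -0.2, -6.3]
finger_gap: 0.0199
grasp_force: 30.0
t=21.50 6 rows: [-0.0004  0.0008  0.015 ] [-0.08 -0.03  0.01]
tcp in bed [-0.0042  0.0023  0.1801]
```

```bash
python3 -m crank '[[0,-0.0023,0.0045,0.015,-0.5,-0.18,0.06],[0,0,0,0.015,0,0,0],[0,0,0,0.015,0,0,0],[0,0,0,0.015,0,0,0],[0,0,0,0.015,0,0,0],[0,0,0,0.008,0,0,0],[0,0,0,0,0,0,0],[0,0,0,0,0,0,0]]' && python3 bed.py 0 0 .0646 1
python3 - <<'E'
from h import *
a=cv2.cvtColor(bot.get_image("top"),4);b=cv2.cvtColor(bot.get_image("scene"),4)
f=lambda c:cv2.resize(c,(395,480),interpolation=cv2.INTER_CUBIC)
cv2.imwrite("pics/hov2.png",np.hstack([f(a[175:297,262:362]),f(b[165:297,268:376])]))
E
```

```text
clock: 22.3
eef_pos: [0.5522, -0.0001, 0.1535]
tool_rot: [2.138, 1.774, 0.396]
contact_force: [-0.4, -0.4, -5.6]
finger_gap: 0.0196
grasp_force: 30.0
t=22.30 1 rows: [ 0.0008 -0.0017  0.0323] [ 0.09  0.01 -0.11]
tcp in bed [ 0.0016 -0.0008  0.0969]
```

View pics/hov2.png

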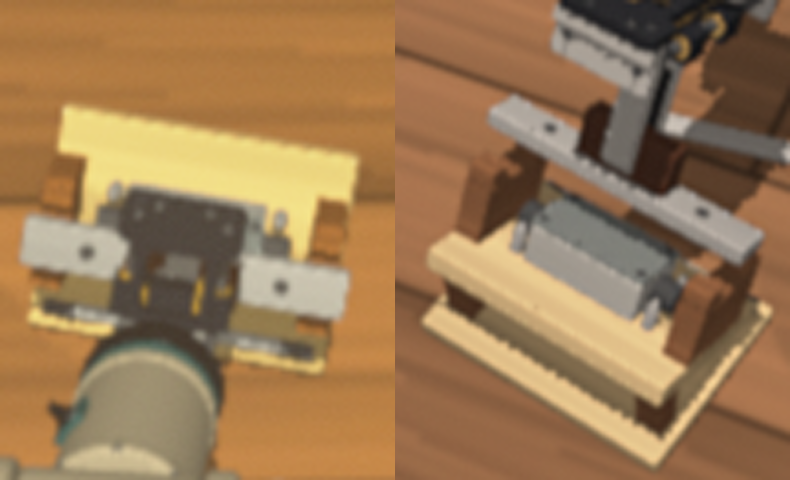

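The bar hovers level and square over both supports, with similar overhang each side (crop ends x 22 and 348). Lowering.

```bash
python3 -m crank '[[0,0.0008,-0.0017,0.008,0,0,0],[0,0,0,0.008,0,0,0],[0,0,0,0.006,0,0,0],[0,0,0,0.003,0,0,0],[0,0,0,0.002,0,0,0],[0,0,0,0,0,0,0],[0,0,0,0,0,0,0]]' && python3 bed.py 0 0 .0646 1;  python3 -m crank '[[0,0,0,0.001,0,0,0],[0,0,0,0.001,0,0,0],[0,0,0,0,0,0,0]]' && python3 bed.py 0 0 .0646 1
```

```text
clock: 23.1
eef_pos: [0.5619, -0.0007, 0.1281]
tool_rot: [2.138, 1.775, 0.396]
contact_force: [1.3, 0.8, -5.2]
finger_gap: 0.0201
grasp_force: 30.0
t=23.10 1 rows: [-0.0003  0.0003  0.0052] [ 0.09 -0.   -0.09]
tcp in bed [-0.0003  0.0003  0.0698]
clock: 23.4
eef_pos: [0.5626, -0.0009, 0.1262]
tool_rot: [2.138, 1.775, 0.396]
contact_force: [0.2, 0.3, -5.5]
finger_gap: 0.0202
grasp_force: 30.0
t=23.40 1 rows: [-0.0003  0.0005  0.0032] [ 0.08 -0.   -0.09]
tcp in bed [-0.0005  0.0003  0.0678]
```

```bash
python3 -m crank '[[0,0,0,0.001,0,0,0],[0,0,0,0.001,0,0,0],[0,0,0,0,0,0,0]]' && python3 -m crank '[[0,0,0,0.001,0,0,0],[0,0,0,0,0,0,0],[0,0,0,0,0,0,0]]' && python3 -m crank '[[0,0,0,0.001,0,0,0],[0,0,0,0,0,0,0],[0,0,0,0,0,0,0]]'; python3 bed.py 0 0 .0646 1
```

```text
clock: 23.7
eef_pos: [0.5634, -0.0011, 0.1243]
tool_rot: [2.138, 1.775, 0.395]
contact_force: [0.5, 0.6, -5.8]
finger_gap: 0.0197
grasp_force: 30.0
clock: 24.0
eef_pos: [0.5639, -0.0011, 0.1237]
tool_rot: [2.137, 1.775, 0.396]
contact_force: [-2.7, 0.2, -2.4]
finger_gap: 0.0198
grasp_force: 30.0
clock: 24.3
eef_pos: [0.5639, -0.0011, 0.1237]
tool_rot: [2.137, 1.775, 0.396]
contact_force: [-7.4, 1.6, 6.4]
finger_gap: 0.0195
grasp_force: 30.0
t=24.30 1 rows: [-0.0003  0.0004  0.0004] [ 0.11 -0.   -0.09]
tcp in bed [-0.0004  0.0003  0.065 ]
```

```bash
python3 -m crank '[[0,0,0,-0.001,0,0,0],[0,0,0,0,0,0,0],[0.6,0,0,0,0,0,0],[0.6,0,0,0,0,0,0],[0.6,0,0,0,0,0,0],[0.6,0,0,0,0,0,0],[0.6,0,0,0,0,0,0],[0.6,0,0,-0.005,0,0,0],[0.6,0,0,-0.015,0,0,0],[0.6,0,0,-0.03,0,0,0],[0.6,0,0,-0.03,0,0,0],[0.6,0,0,-0.03,0,0,0],[0.6,-0.04,0,0,0,0,0],[0.6,-0.04,0,0,0,0,0],[0.6,-0.04,0,0,0,0,0],[0.6,-0.04,0,0,0,0,0],[0.6,0,0,0,0,0,0],[0.6,0,0,0,0,0,0]]'
python3 - <<'E'
from h import *
a=cv2.cvtColor(bot.get_image("top"),4);b=cv2.cvtColor(bot.get_image("scene"),4)
f=lambda c:cv2.resize(c,(395,480),interpolation=cv2.INTER_CUBIC)
cv2.imwrite("pics/fin.png",np.hstack([f(a[175:297,262:362]),f(b[165:297,268:376])]))
E
```

```text
clock: 26.1
eef_pos: [0.4882, -0.1509, 0.2231]
tool_rot: [2.14, 1.772, 0.395]
contact_force: [0.4, 0.8, -0.5]
finger_gap: 0.0566
grasp_force: 0.0
```

View pics/fin.png

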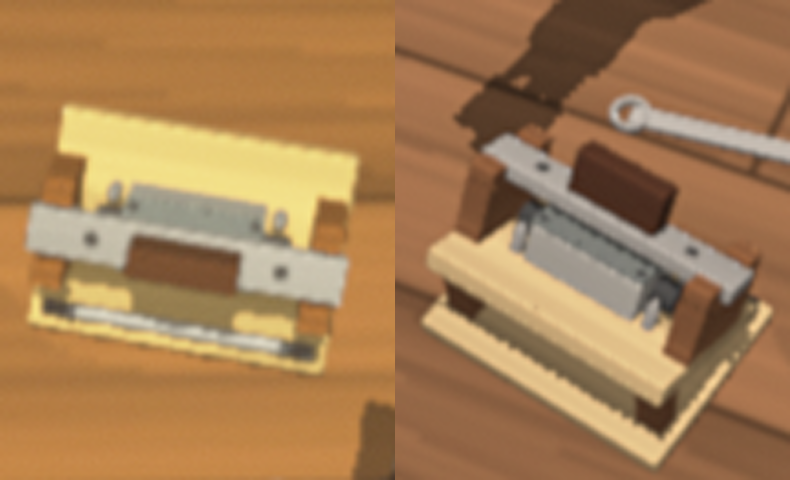

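The bar rests in both notches, grip up, with even ends (crop x 28 and 348), and the box below it is unmoved. The arm is clear, so I'm handing in.

```bash
python3 -c "
from bench import bot
print(bot.close_job())"
```

```text
the job is handed in; nothing more can be done
None
```

The job is handed in at about 26 s of the 72 s allowed: the last picture shows the box seated lid up between the pegs and the bar down in both notches with even overhang, though the hand-in call did not return a verdict.

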